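# Clamp a culture dish and hold the locking pin down

### The arm

A 6-joint arm with a two-finger parallel gripper is mounted at the origin on a cart in front of the work surface, level with it; the furniture and walls round the work are solid. World frame = base frame: x ahead of the robot, y to its left, z up, the work surface at z = 0. Lengths are in mm, angles in rad, forces in N, time in s.
With the tool pointing down it reaches from about 325 to 850 mm from the base axis. Payload 15.5 kg.
Tool frame: the origin (TCP) lies midway between the tips of the shut fingers; the grasp point (between the pads) lies 19 mm behind it; z points along the fingers, y is the line along which they close (so a half turn about z gives the same grasp; the last joint's range is limited). The gripper opens to 91 mm and grips with 3 to 60 N. Pads are 32 mm wide; open, the fingers measure 118 mm over their backs; the gripper's body (76 mm by 178 mm) begins 60 mm behind the grasp point.
Start: joints at [-1.315, 0.494, 1.345, -0, 1.302, -0.096], TCP at [215.369, -586.722, 192.815] pointing down, gripper open.
Joint ranges: [-2.91, 2.91], [-0.82, 2.16], [0.22, 2.67], [-1.22, 4.37], [0.12, 2.79], [-3.08, 3.08]. Speed limits (rad/s): [1.89, 1.89, 2.57, 3.01, 3.01, 3.01].

### API

Orientations are given as a unit quaternion [x, y, z, w].
In Python, from cell import bot gives the robot as it stands.
- The arm moves only by the shell command python3 -m crank 'ROWS'. ROWS is JSON, a list that holds one entry, the list of rows, each a list of 5 numbers: the finger opening in m, from 0 to 0.0912, then the shift along the tool's x, y, z in m, then the turn about the tool's z in degrees. A call has 1 to 8 rows; each row shifts and turns the commanded pose from where the row before left it, along the tool's axes as they then stand; what a row does not reach is not made up. A row lasts 1/12 s, in which the tool goes at most 41.7 mm and 7.16 degrees, less where a joint would pass 70% of its speed; a pose out of reach is approached as far as the arm can. A call with a gripper value outside its range is refused whole. The fingers move at their own pace and stop on an object; the grip force is fixed at half the most. Time passes only in rows, so rows that do not move let the fingers close. It gives the time, the measured TCP pose, the force, the opening and the grip force at its end, in the units of the state.
- bot.get_obs(): the state, without advancing time (a new reading comes with each control period).
- bot.capture(name): name is "side" or "top"; returns a dict with "img" (384x512x3 uint8, blue, green, red), "mtx" (3x3 intrinsics, pixels), "R" (3x3) and "t" (3): a world point X has camera coordinates R X + t. Camera axes: x right, y down, z forward; pixel columns grow to the right and rows downward; lengths in mm; the calibration is good to about 2 mm. A picture is of the moment at which its call begins. There is no depth.
- bot.hand_in(): hands the job in; it is judged then, once.
The state is a dict: "t": time; "joints": joint angles; "joint_velocities": joint speeds; "effort": joint torques, N m; "position": TCP position; "tcp_rot": TCP orientation; "wrist_force": force on the tool from outside, world axes, zero at the start; "wrist_torque": the same for the moment, N m; "grip_width": finger opening in mm; "grasp_force": force on a finger pad.
Only numpy, scipy, OpenCV 4.12 (cv2) and the standard library are available. Lean on these libraries where they do the work, as an engineer would, in place of code of your own. Each camera call takes 0.05 s, during which the arm holds its last target. There are 200 camera calls.

### The job

Load the petri dish into the blue hinged clamp so that it sits flat between the four brass posts, let go of it, and then close the lid over it. Take the red-knobbed pin from its stand, push it down through the hole in the lid into the hole of the base until its flange presses the sprung lid fully shut, and finish like that: your fingers still round the knob, pressing down firmly, so that the halves stay shut on the dish. Leave the other things on the bench where they are.

Things in the scene. Friction and masses are not known exactly. Their poses are not given: they have to be found in the camera images.
- clamp: Blue lower half of the clamp, fixed, 164 mm long (x -73 to +91), 110 wide (y), deck 16 mm over the bench. Origin on the bench under the nest centre; +x to the hinge (the robot's left, give or take yaw), z up. Four brass posts, 8 mm thick, tops at 28 mm, at (+-27.6, +-27.6) mm, leave the dish 3 mm play; gaps between them 47 mm. The +y and -y sides are open: best for fingers closing along y.
- nest (a point): Centre of the black round platform's top (56 mm wide, 21 mm over the bench at rest), where the middle of the dish's underside belongs. The platform is sprung: it moves down 5 mm at most, with 3 N at first and 11 N more for every 4 mm.
- clamp_hole (a point): Centre of the mouth of the base's pin hole, at (-56, 0, 34) mm of the clamp's frame, on top of a block of 34 x 50 mm. The hole is vertical, 14 mm wide and goes right down to the bench.
- lid: Hinged aluminium upper half, 76 mm wide (y), 8 thick. Origin on the hinge line, which runs along the clamp's y at (68, 0, 36) mm of its frame. In the lid's frame the plate reaches along -x from 4 to 148 mm; inner face z = 0, outer face z = +8 mm (44 mm over the bench when shut). Pin hole, 16 mm wide, at x = -124 mm. A pad, 4 mm proud of the inner face at x = -68 mm, presses the dish.
- lid_edge (a point): Middle of the lid's free edge on the outer face, at (-148, 0, 8) mm of the lid's frame. A dark lip there stands 4 mm higher, 40 mm wide, on the last 11 mm. With the lid standing open it is up to 185 mm over the bench: carry things over it higher than that, or round it.
- lid_hinge (a joint): Lid angle in rad: 0 shut, 1.57 upright, 1.95 leaning back on its stop; starts at 1.7 to 1.95. Light friction: the lid stays when nearly upright, and drops by its weight (160 g) when well past. With the dish loaded it rests on it at about 0.06 to 0.08, the free edge some 10 mm high; about 8 N down at the lid's hole shuts it.
- dish: Round petri dish with lid, clear with cream filling, 64 mm across and 15 mm high, 30 g. Origin at the centre of its underside. It stands flat on the bench to the left or the right of the clamp.
- pin_stand: Grey block 50 x 50 mm, 45 mm high, on a black foot of 64 x 64 mm, fixed to the bench on the other side of the clamp than the dish; origin under its centre. A 14 mm hole holds the pin.
- pin: Locking pin upright in the stand, 72 mm long, 40 g; origin at the tip, z up to the knob. Steel shaft 10 mm thick, 38 long, nose tapered over 7 mm to 4 mm; flange 24 mm wide, 4 thick (38 to 42 mm up); round red knob 18 mm wide, 30 high (42 to 72 mm up). In the stand the flange rests on the block, 45 mm over the bench.
- pin_tip (a point): The tip of the pin's shaft.
- pin_knob (a point): Middle of the red knob, 57 mm above the pin's tip, the place to grip.
- dropper: Bystander: amber dropper bottle, 35 mm wide, 106 mm high; origin under its centre.
- timer: Bystander: white lab timer, 39 x 68 x 62 mm; origin under its centre.
- tape: Bystander: roll of tape lying flat, 82 mm across, 19 mm high; origin under its centre.
- marker: Bystander: blue-capped marker lying along its y, 128 mm long, 13 mm high; origin under its middle.
Not all that is in view belongs to the job. There is more than one size of the clamp; the one meant has the size given above.

How it is judged (in metres and radians):
On the way, in this order (a step that is already met when the one before it is completed fails the run):
1. the dish sits flat in the nest and has been let go (horizontal distance between dish and nest below 0.006 m and angle between dish's own z axis and vertical below 0.06 rad and z of dish in the frame of nest below 0.003 m and contact force between the fingers and dish below 0.1 N and value of joint lid_hinge above 0.3 rad), for 0.2 s.
2. the lid is down on the dish (horizontal distance between dish and nest below 0.006 m and angle between dish's own z axis and vertical below 0.06 rad and value of joint lid_hinge below 0.13 rad), for 0.2 s.
3. the pin has passed through the lid into the base (horizontal distance between pin_tip and clamp_hole below 0.005 m and angle between pin's own z axis and vertical below 0.15 rad and z of pin_tip in the frame of clamp_hole below -0.008 m), for 0.1 s.
At the end, for the whole second after the job is handed in: Lid shut within 0.02 rad, pressing the dish with over 6 N; dish flat, within 6 mm of the nest centre; pin upright in both holes, within 5 mm of their axis, tip over 22 mm below the base hole mouth, flange pressing the lid with over 4 N; gripper round the knob (3 cm), pressing over 3 N (horizontal distance between dish and nest below 0.006 m and angle between dish's own z axis and vertical below 0.06 rad and horizontal distance between pin_tip and clamp_hole below 0.005 m and angle between pin's own z axis and vertical below 0.15 rad and value of joint lid_hinge below 0.02 rad and z of pin_tip in the frame of clamp_hole below -0.022 m and contact force between pin and lid above 4 N and contact force between lid and dish above 6 N and contact force between the fingers and pin above 3 N and distance between the grasp point and pin_knob below 0.03 m); the arm keeps its last pose, push and grip.
It fails at once if the dropper bottle was pushed or knocked more than 3 cm from its place (distance of dropper from where it was at the start of the episode above 0.03 m).
It fails at once if the timer was pushed or knocked more than 3 cm from its place (distance of timer from where it was at the start of the episode above 0.03 m).
It fails at once if the tape roll was pushed or knocked more than 3 cm from its place (distance of tape from where it was at the start of the episode above 0.03 m).
It fails at once if the marker was pushed or knocked more than 3 cm from its place (distance of marker from where it was at the start of the episode above 0.03 m).
It also fails if it takes over 72 s, if anything falls off the work surface, if the arm or the gripper's body presses on something with over 40 N, if the wrist force passes 120 N, or if a joint passes its speed limit or range.

## Working session

There is one attempt and no reset: what is moved stays moved. The work goes in short steps, Python scripts to look and compute and a shell command to move; the robot and the scene stay as the last step left them, time stands still between calls to the robot, and variables do not carry over. Pictures are saved under pics/ and viewed, at most 10 in all, crops included, and the job is handed in when it is done.

```bash
mkdir -p pics; ls
python3 - <<'E'
from cell import bot
import cv2
o=bot.get_obs();print({k:o[k] for k in('t','position','tcp_rot','grip_width','wrist_force')})
for n in('side','top'):
    c=bot.capture(n);cv2.imwrite(f'pics/{n}0.png',c['img'])
    print(n,c['mtx'],c['R'],c['t'])
E
```

```text
pics
{'t': 0.0, 'position': array([ 215.25804685, -586.31964954,  192.24036837]), 'tcp_rot': array([ 9.84570285e-01,  1.74988527e-01, -6.22761895e-05, -6.03871164e-04]), 'grip_width': 91.35261572131077, 'wrist_force': array([-0.09197114, -0.38851147, -0.08705007])}
side [[375.24911466   0.         255.2271696 ]
 [  0.         375.24911466 188.76928923]
 [  0.           0.           1.        ]] [[-0.99841269  0.05369437 -0.01700029]
 [ 0.04756453  0.64220668 -0.76505438]
 [-0.03016141 -0.76464861 -0.64374125]] [5.22672390e+02 3.70005316e-01 1.02892062e+03]
top [[460.23370817   0.         255.25637023]
 [  0.         460.23370817 185.08870876]
 [  0.           0.           1.        ]] [[ 0.01079798 -0.99993315 -0.00413528]
 [-0.98954127 -0.01009067 -0.14389668]
 [ 0.14384534  0.00564582 -0.98958408]] [   7.72480332  522.19815798 1361.59727645]
```

View pics/top0.png

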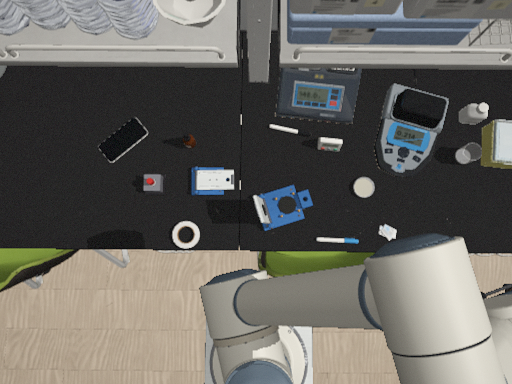

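View pics/side0.png

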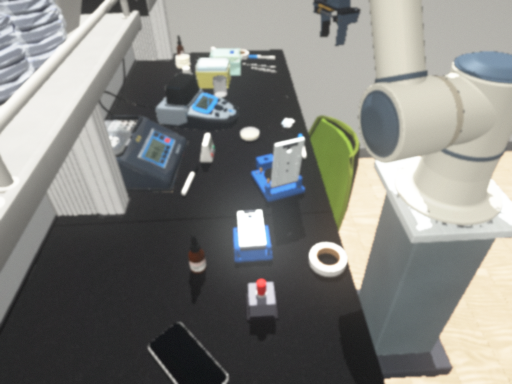

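The pictures show two blue clamps. One is at top px (213,181) with its lid shut, about 43 px or 127 mm long. The other is at (283,207), open with a black nest, about 57 px or 165 mm long. The second fits the 164 mm size and the 1.7–1.95 rad starting lid angle. The dish is at (364,187) and the pin stand at (152,183). I'll confirm with one enlarged crop and measure at the same time.

```bash
cat > h.py <<'E'
import numpy as np, cv2
from cell import bot
def ray(c,uv):
    d=c['R'].T@np.linalg.solve(c['mtx'],np.array([uv[0],uv[1],1.]));o=-c['R'].T@c['t'];return o,d
def onz(c,uv,z):
    o,d=ray(c,uv);return o+d*(z-o[2])/d[2]
def tri(c1,u1,c2,u2):
    (a,d),(b,e)=ray(c1,u1),ray(c2,u2)
    s=np.linalg.lstsq(np.c_[d,-e],b-a,rcond=None)[0];p,q=a+d*s[0],b+e*s[1];return (p+q)/2,np.linalg.norm(p-q)
def proj(c,X):
    p=c['mtx']@(c['R']@np.array(X,float)+c['t']);return p[:2]/p[2]
def blobs(img,lo,hi,box,amin=8):
    x0,y0,x1,y1=box;m=cv2.inRange(cv2.cvtColor(img,cv2.COLOR_BGR2HSV),lo,hi)
    k=np.zeros_like(m);k[y0:y1,x0:x1]=m[y0:y1,x0:x1]
    n,l,s,ce=cv2.connectedComponentsWithStats(k)
    return [(s[i,4],ce[i].round(2),s[i,:4]) for i in range(1,n) if s[i,4]>=amin],k
E
python3 - <<'E'
from h import *
T=bot.capture('top');S=bot.capture('side')
a=cv2.resize(T['img'][150:250,130:390],None,fx=3,fy=3,interpolation=cv2.INTER_CUBIC)
b=cv2.resize(S['img'][110:210,180:360],None,fx=3,fy=3,interpolation=cv2.INTER_CUBIC)
out=np.zeros((600,780,3),np.uint8);out[:300,:780]=a;out[300:600,:540]=b
cv2.imwrite('pics/crop1.png',out)
red=((0,150,90),(8,255,255)); red2=((172,150,90),(180,255,255))
for n,c,bx in(('T',T,(135,165,170,200)),('S',S,(240,270,285,325))): print(n,'red',[blobs(c['img'],*r,bx,4)[0] for r in(red,red2)])
B,m=blobs(T['img'],(100,120,60),(125,255,255),(245,175,320,235),4);print('blue',B)
print('dish T',blobs(T['img'],(0,0,130),(180,120,255),(345,170,385,205))[0]);print('dish S',blobs(S['img'],(0,0,130),(180,120,255),(235,122,265,145))[0])
print('stand S/T grey',blobs(T['img'],(0,0,70),(180,60,255),(135,165,172,200))[0])
E
```

```text
T red [[(np.int32(34), array([149.68, 180.85]), array([147, 178,   7,   7], dtype=int32))], []]
S red [[(np.int32(5), array([258.2, 279.8]), array([257, 279,   4,   3], dtype=int32)), (np.int32(5), array([263.2, 279.8]), array([262, 279,   3,   3], dtype=int32)), (np.int32(60), array([260.95, 288.45]), array([258, 284,   7,  10], dtype=int32))], []]
blue [(np.int32(1163), array([285.31, 205.8 ]), array([258, 184,  55,  47], dtype=int32))]
dish T [(np.int32(334), array([363.7, 186.9]), array([354, 177,  21,  21], dtype=int32))]
dish S [(np.int32(228), array([249.35, 133.22]), array([240, 127,  20,  14], dtype=int32))]
stand S/T grey [(np.int32(282), array([153.3 , 182.45]), array([143, 174,  20,  18], dtype=int32))]
```

View pics/crop1.png

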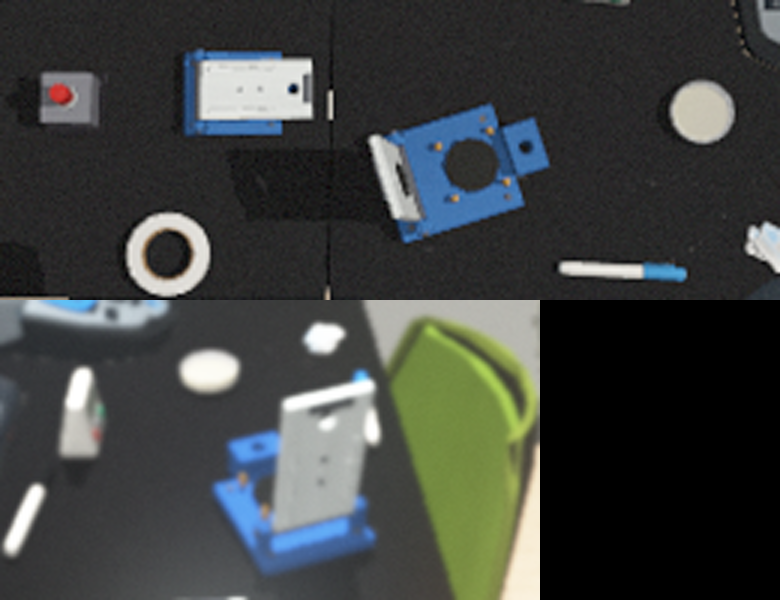

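The crop confirms the clamp. The open one has its nest at about (287,205), its block hole at about (305,199) and the lid leaning left. The shut one is the small decoy. Next I'll get accurate poses.

Run:
```python
from h import *
T=bot.capture('top');S=bot.capture('side');I=T['img']
# dark disk & hole: upsample
f=4;U=cv2.resize(I,None,fx=f,fy=f,interpolation=cv2.INTER_CUBIC);hsv=cv2.cvtColor(U,cv2.COLOR_BGR2HSV)
blue=cv2.inRange(hsv,(100,110,70),(125,255,255))
def dark(box):
    x0,y0,x1,y1=[int(v*f) for v in box];g=cv2.cvtColor(U,cv2.COLOR_BGR2GRAY)[y0:y1,x0:x1]
    m=(g<62).astype(np.uint8);n,l,s,ce=cv2.connectedComponentsWithStats(m);i=1+np.argmax(s[1:,4])
    return (ce[i]+[x0,y0]+.5)/f-.5, s[i,2:]/f
dn,sn=dark((276,194,298,216));dh,sh=dark((302,195,309,203));print(dn,sn,dh,sh)
nest=onz(T,dn,21);hole=onz(T,dh,34);print('nest',nest,'hole',hole,np.linalg.norm((nest-hole)[:2]))
br,_=blobs(I,(8,90,90),(22,255,255),(270,185,305,220),2)
P=[onz(T,b[1],26)for b in br];print('brass',br)
for p in P:print(p.round(1))
d=(nest-hole)[:2];print('yaw of +x',np.degrees(np.arctan2(d[1],d[0])))
print('dish',onz(T,[363.7,186.9],13), 'side',onz(S,[249.35,133.22],8))
print('knob tri',tri(T,[149.68,180.85],S,[260.9,287]),onz(T,[149.68,180.85],77))
print('stand top',onz(T,[152.5,182.5],45))
B,m=blobs(I,(100,110,60),(125,255,255),(245,175,320,235),50)
cn=max(cv2.findContours(m,0,1)[0],key=cv2.contourArea);print(cv2.minAreaRect(cn))
# lid top edge bright in T
print('lid T',blobs(I,(0,0,120),(180,70,255),(250,190,275,228))[0],'lid S',blobs(S['img'],(0,0,120),(180,70,255),(265,130,315,190),40)[0])
```

```text
[286.58199672 204.50142081] [ 19.25  17.5  989.75] [304.85135135 198.58445946] [ 4.5   4.25 55.5 ]
nest [465.52343427 -83.12888692  21.        ] hole [ 482.79057294 -137.71232412   34.        ] 57.24950387792681
brass [(np.int32(3), array([292.67, 193.33]), array([292, 193,   2,   2], dtype=int32)), (np.int32(4), array([275.5, 198.5]), array([275, 198,   2,   2], dtype=int32)), (np.int32(3), array([298.33, 210.33]), array([298, 210,   2,   2], dtype=int32))]
[ 499.5 -101.4   26. ]
[483.1 -49.   26. ]
[ 447.6 -118.5   26. ]
yaw of +x 107.55445070272755
dish [ 523.45218421 -321.81021583   13.        ] side [ 525.87164577 -318.45394661    8.        ]
knob tri (array([528.63692822, 329.04564366,  62.72974296]), np.float64(1.1685489984020516)) [525.88319713 325.7486123   77.        ]
stand top [525.79044547 324.59482025  45.        ]
((284.3594055175781, 205.45016479492188), (36.50886154174805, 54.82294464111328), 72.6459732055664)
lid T [(np.int32(222), array([260.58, 209.55]), array([253, 195,  19,  29], dtype=int32))] lid S [(np.int32(1337), array([286.91, 161.05]), array([267, 136,  40,  52], dtype=int32))]
```

```bash
python3 -m crank '[[[0.0912,0,0,0,-7],[0.0912,0,0,0,-7],[0.0912,0,0,0,-7],[0.0912,0,0,0,-7],[0.0912,0,0,0,-7],[0.0912,0,0,0,-7],[0.0912,0,0,0,-7],[0.0912,0,0,0,-7]]]'; python3 -m crank '[[[0.0912,0,0,0,-7],[0.0912,0,0,0,-7],[0.0912,0,0,0,-7],[0.0912,0,0,0,-7],[0.0912,0,0,0,-3.3],[0.0912,0,0,0,0]]]'
cat >> h.py <<'E'
def rel(X,ang=None,say=True):
    o=bot.get_obs()
    from scipy.spatial.transform import Rotation as Ro
    R=Ro.from_quat(o['tcp_rot']).as_matrix();a=np.degrees(np.arctan2(R[1,0],R[0,0]))
    print('t',round(float(o['t']),2),'tcp',o['position'].round(1),'xang',a.round(2),'down',R[:,2].round(3),'F',o['wrist_force'].round(1),'w',round(float(o['grip_width']),1),'g',round(float(o['grasp_force']),1))
    d=R.T@(np.array(X,float)-o['position']);print('shift(mm)',d.round(1),'turn',None if ang is None else round(a-ang,2));return d
E
python3 -c "
from h import *
rel([523.5,-321.5,100],107.5)"
```

```text
t: 0.97
position: [215.4, -586.7, 192.7]
tcp_rot: [0.785, 0.619, 0.0, -0.0]
wrist_force: [-0.3, -0.4, 0.2]
grip_width: 91.1
grasp_force: 0.0
t: 1.47
position: [215.3, -586.7, 192.8]
tcp_rot: [0.59, 0.807, 0.0, -0.0]
wrist_force: [0.2, -0.1, -0.6]
grip_width: 91.2
grasp_force: 0.0
t 1.47 tcp [ 215.3 -586.7  192.8] xang 107.64 down [-0.  0. -1.] F [ 0.2 -0.1 -0.6] w 91.2 g 0.0
shift(mm) [159.4 374.   92.8] turn 0.14
```

```bash
python3 -m crank '[[[0.0912,0.010,0.0234,0.002,0],[0.0912,0.010,0.0234,0.002,0],[0.0912,0.010,0.0234,0.002,0],[0.0912,0.010,0.0234,0.002,0],[0.0912,0.010,0.0234,0.002,0],[0.0912,0.010,0.0234,0.002,0],[0.0912,0.010,0.0234,0.002,0],[0.0912,0.010,0.0234,0.002,0]]]' >/dev/null; python3 -m crank '[[[0.0912,0.010,0.0234,0.01,0],[0.0912,0.010,0.0234,0.01,0],[0.0912,0.010,0.0234,0.01,0],[0.0912,0.010,0.0234,0.01,0],[0.0912,0.010,0.0234,0.01,0],[0.0912,0.010,0.0234,0.01,0],[0.0912,0.010,0.0234,0.01,0],[0.0912,0.010,0.0234,0.01,0]]]' >/dev/null
python3 -c "
from h import *
rel([523.5,-321.5,5],107.5)
S=bot.capture('side');print(blobs(S['img'],(0,0,130),(180,120,255),(235,122,265,145))[0],proj(S,bot.get_obs()['position']))"
```

```text
t 2.8 tcp [ 525.4 -320.8   96.3] xang 107.29 down [ 0. -0. -1.] F [0.1 0.1 0.4] w 91.2 g 0.0
shift(mm) [-0.1 -2.  91.3] turn -0.21
[(np.int32(226), array([249.34, 133.21]), array([240, 127,  20,  14], dtype=int32))] [248.05005759 110.01794822]
```

```bash
python3 -m crank '[[[0.0912,0,-0.002,0.03,-0.2],[0.0912,0,0,0.03,0],[0.0912,0,0,0.02,0],[0.0912,0,0,0.011,0],[0.0912,0,0,0,0],[0.055,0,0,0,0],[0.055,0,0,0,0],[0.055,0,0,0,0]]]'; python3 -m crank '[[[0.055,0,0,0,0],[0.055,0,0,0,0],[0.055,0,0,0,0],[0.055,0,0,0,0]]]'
```

```text
t: 3.52
position: [523.4, -323.1, 7.3]
tcp_rot: [0.59, 0.807, -0.0, 0.001]
wrist_force: [-0.1, -0.2, 1.1]
grip_width: 74.0
grasp_force: 0.0
t: 3.85
position: [522.7, -322.5, 6.1]
tcp_rot: [0.59, 0.807, -0.0, 0.0]
wrist_force: [-0.0, 0.0, -0.5]
grip_width: 55.1
grasp_force: 0.0
```

Run:
```python
from h import *
T=bot.capture('top');S=bot.capture('side')
a=cv2.resize(T['img'][140:260,290:450],None,fx=3,fy=3);b=cv2.resize(S['img'][70:190,190:350],None,fx=3,fy=3)
cv2.imwrite('pics/c2.png',np.vstack([b,a])[:600] if 0 else cv2.resize(np.hstack([a,b]),None,fx=.83,fy=.83))
rel([523.5,-321.5,5],107.5)
```

```text
t 3.95 tcp [ 522.6 -322.4    5.9] xang 107.65 down [ 0. -0. -1.] F [-0.3  0.7  0.2] w 55.0 g 0.0
shift(mm) [0.6 1.1 0.9] turn 0.15
```

View pics/c2.png

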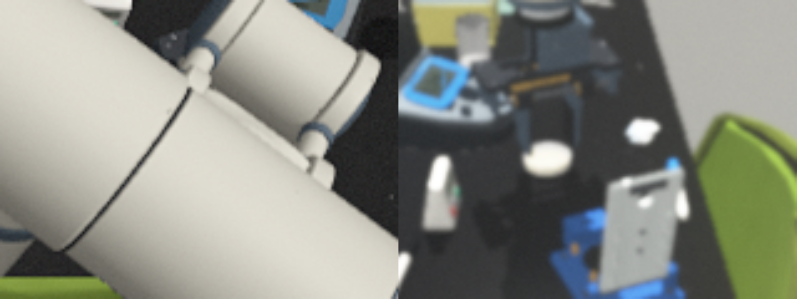

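Run:
```python
from h import *
S=bot.capture('side');I=S['img']
b=blobs(I,(0,0,130),(180,120,255),(235,122,270,150))[0];print(b)
print('now',onz(S,b[0][1],8))
o=bot.get_obs();print(o['position'],o['joints'],proj(S,o['position']))
I=cv2.resize(I[90:160,210:290],None,fx=8,fy=8,interpolation=cv2.INTER_CUBIC)
for d in(-27.5,27.5):
  for dx in(-16,16):
    X=o['position']+d*np.array([.954,.3,0])+dx*np.array([-.3,.954,0]);u=(proj(S,X)-[210,90]+.5)*8;cv2.circle(I,tuple(int(v) for v in u),4,(0,0,255),-1)
cv2.imwrite('pics/c3.png',I)
```

```text
[(np.int32(220), array([249.55, 133.31]), array([240, 127,  20,  14], dtype=int32))]
now [ 525.23003573 -317.83452101    8.        ]
[ 522.61689645 -322.38193256    5.86076888] [-6.49957255e-01  7.01941394e-01  1.54576508e+00  3.94176321e-05
  8.93878926e-01 -9.58085142e-01] [250.28975196 133.10713207]
```

View pics/c3.png

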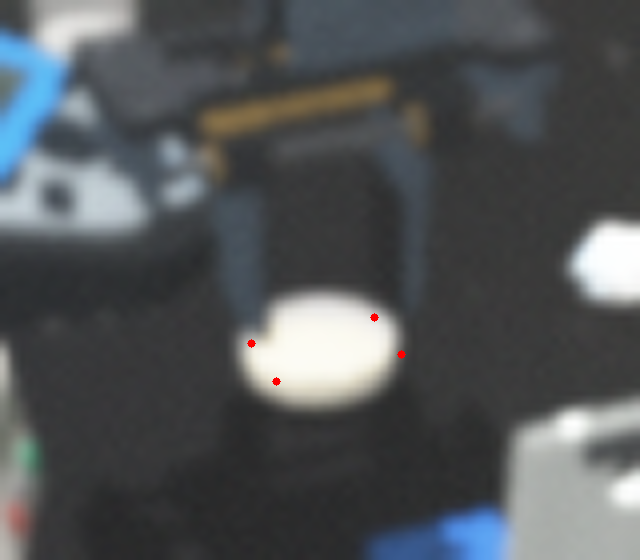

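The close-up shows the fingertips ending level with the dish's top, at about crop (255,320), and closed above it. So this gripper's tips sit higher than the TCP when open. I'll reopen and go lower, watching the force.

```bash
python3 -m crank '[[[0.0912,0,0,0,0],[0.0912,0,0,0,0],[0.0912,0,0,0,0],[0.0912,0,0,0,0],[0.0912,0,0,0.004,0],[0.0912,0,0,0.004,0],[0.0912,0,0,0.002,0],[0.0912,0,0,0,0]]]'; python3 -m crank '[[[0.055,0,0,0,0],[0.055,0,0,0,0],[0.055,0,0,0,0],[0.055,0,0,0,0],[0.055,0,0,0,0],[0.055,0,0,0,0],[0.055,0,0,0,0]]]'
```

```text
t: 4.67
position: [522.2, -322.1, -5.0]
tcp_rot: [0.59, 0.807, 0.0, -0.001]
wrist_force: [0.4, 0.7, -0.8]
grip_width: 91.4
grasp_force: 0.0
t: 5.25
position: [522.6, -322.4, -4.1]
tcp_rot: [0.59, 0.807, -0.0, 0.0]
wrist_force: [-0.5, 0.7, -0.3]
grip_width: 55.3
grasp_force: 0.0
```

Run:
```python
from h import *
S=bot.capture('side');I=S['img']
print(blobs(I,(0,0,130),(180,120,255),(235,122,270,150))[0])
o=bot.get_obs();print(o['position'])
f=10;I=cv2.resize(I[95:150,215:285],None,fx=f,fy=f,interpolation=cv2.INTER_CUBIC)
I=np.clip(I.astype(float)*1.8,0,255).astype(np.uint8)
for d in(-27.5,27.5):
  for z,col in((0,(0,0,255)),(15,(0,255,0)),(30,(255,0,255))):
    X=o['position']+d*np.array([.954,.3,0]);X[2]=z;u=(proj(S,X)-[215,95]+.5)*f;cv2.circle(I,tuple(int(v) for v in u),3,col,-1)
cv2.imwrite('pics/c4.png',I)
```

```text
[(np.int32(209), array([249.92, 133.34]), array([241, 127,  19,  14], dtype=int32))]
[ 522.64186208 -322.37557436   -4.13730318]
```

View pics/c4.png

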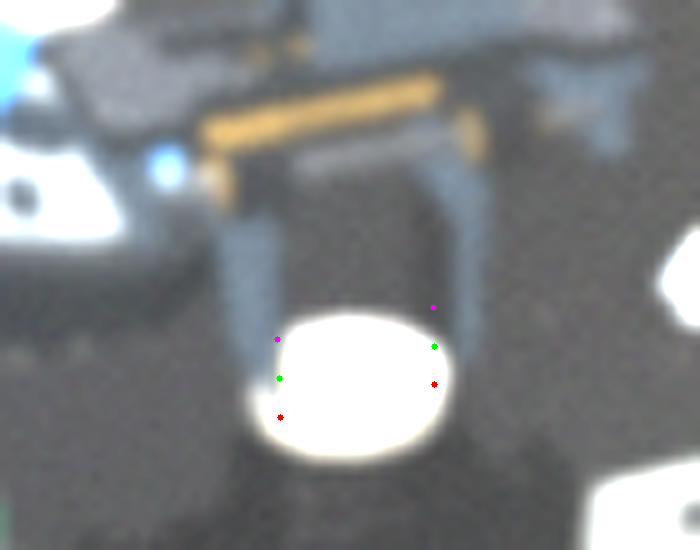

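The tip is at about row 383 in the crop, which is z≈15 at the dish's edge with the TCP at -4. The tips therefore sit about 19 mm behind the TCP at this opening, so I'll go another 10 mm lower.

```bash
python3 -m crank '[[[0.0912,0,0,0,0],[0.0912,0,0,0,0],[0.0912,0,0,0,0],[0.0912,0,0,0,0],[0.0912,0,0,0.004,0],[0.0912,0,0,0.004,0],[0.0912,0,0,0.002,0],[0.0912,0,0,0,0]]]'; python3 -m crank '[[[0.055,0,0,0,0],[0.055,0,0,0,0],[0.055,0,0,0,0],[0.055,0,0,0,0],[0.055,0,0,0,0],[0.055,0,0,0,0],[0.055,0,0,0,0]]]'
```

```text
t: 5.97
position: [522.2, -322.1, -14.9]
tcp_rot: [0.59, 0.807, 0.0, -0.001]
wrist_force: [-0.3, 1.0, 0.9]
grip_width: 90.9
grasp_force: 0.0
t: 6.55
position: [522.7, -322.4, -14.1]
tcp_rot: [0.59, 0.807, 0.0, 0.0]
wrist_force: [0.2, 0.9, 1.9]
grip_width: 62.5
grasp_force: 30.0
```

```bash
python3 -m crank '[[[0.055,0,0,-0.02,0],[0.055,0,0,-0.03,0],[0.055,0,0,-0.03,0],[0.055,0,0,0,0]]]'; python3 -c "
from h import *
rel([465.5,-83.4,66],107.5)"
```

```text
t: 6.88
position: [525.0, -324.1, 71.0]
tcp_rot: [0.59, 0.807, -0.0, 0.004]
wrist_force: [1.7, -0.6, 0.2]
grip_width: 62.4
grasp_force: 30.0
t 6.88 tcp [ 525.  -324.1   71. ] xang 107.66 down [ 0.006 -0.004 -1.   ] F [ 1.7 -0.6  0.2] w 62.4 g 30.0
shift(mm) [247.4  16.3   3.6] turn 0.16
```

```bash
python3 -m crank '[[[0.055,0.02,0.002,0,0],[0.055,0.035,0.002,0,0],[0.055,0.04,0.002,0,0],[0.055,0.04,0.002,0,0],[0.055,0.04,0.002,0,0],[0.055,0.035,0.002,0,0],[0.055,0.025,0.002,0,0],[0.055,0.009,0.001,0,0]]]'; python3 -m crank '[[[0.055,0,0,0,0],[0.055,0,0,0,0],[0.055,0,0,0,0],[0.055,0,0,0,0],[0.055,0,0,0,0],[0.055,0,0,0,0]]]'
python3 - <<'E'
from h import *
rel([465.5,-83.4,7],107.5)
S=bot.capture('side');T=bot.capture('top')
a=cv2.resize(T['img'][150:250,230:350],None,fx=4,fy=4);b=cv2.resize(S['img'][110:210,240:320],None,fx=4,fy=4)
cv2.imwrite('pics/c5.png',np.hstack([a,b]))
E
```

```text
t: 7.55
position: [461.0, -82.2, 65.6]
tcp_rot: [0.589, 0.808, -0.0, -0.001]
wrist_force: [-0.0, -1.0, -1.3]
grip_width: 62.5
grasp_force: 30.0
t: 8.05
position: [463.1, -86.0, 65.7]
tcp_rot: [0.591, 0.807, -0.0, 0.0]
wrist_force: [-0.3, 0.1, 0.0]
grip_width: 62.4
grasp_force: 30.0
t 8.05 tcp [463.1 -86.   65.7] xang 107.6 down [ 0. -0. -1.] F [-0.3  0.1  0. ] w 62.4 g 30.0
shift(mm) [ 1.8  3.1 58.7] turn 0.1
```

View pics/c5.png

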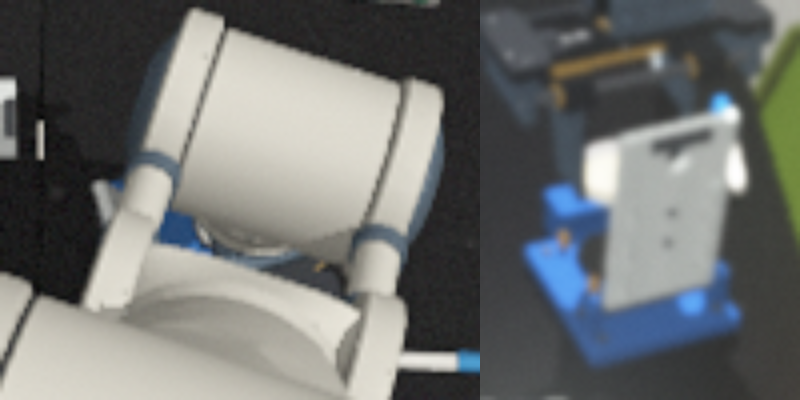

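The dish is held level behind the lid at crop (600,170), with the arm clear of the lid. I'll lower it.

```bash
python3 -m crank '[[[0.055,0.0018,0.003,0.01,0],[0.055,0,0,0.015,0],[0.055,0,0,0.015,0],[0.055,0,0,0.010,0],[0.055,0,0,0.005,0],[0.055,0,0,0.003,0],[0.055,0,0,0,0],[0.055,0,0,0,0]]]';python3 -c "
from h import *
rel([465.5,-83.4,7],107.5)"
```

```text
t: 8.82
position: [465.4, -82.7, 8.0]
tcp_rot: [0.59, 0.807, 0.0, 0.0]
wrist_force: [-0.6, 0.1, -0.4]
grip_width: 62.6
grasp_force: 30.0
t 8.82 tcp [465.4 -82.7   8. ] xang 107.66 down [ 0. -0. -1.] F [-0.6  0.1 -0.4] w 62.6 g 30.0
shift(mm) [-0.7 -0.1  1. ] turn 0.16
```

```bash
python3 -m crank '[[[0.055,-0.0005,0,0.001,0],[0.055,0,0,0,0],[0.0912,0,0,0,0],[0.0912,0,0,0,0],[0.0912,0,0,0,0],[0.0912,0,0,0,0],[0.0912,0,0,-0.005,0],[0.0912,0,0,-0.02,0]]]';python3 -m crank '[[[0.0912,0,0,-0.03,0],[0.0912,0,0,-0.03,0],[0.0912,0,0,-0.03,0],[0.0912,-0.02,0,-0.02,0],[0.0912,-0.04,0,0,0],[0.0912,-0.04,0,0,0],[0.0912,-0.04,0,0,0],[0.0912,-0.04,0,0,0]]]';python3 -m crank '[[[0.0912,-0.04,0,0,0],[0.0912,-0.04,0,0,0],[0.0912,0,0,0,0],[0.0912,0,0,0,0]]]'
python3 - <<'E'
from h import *
T=bot.capture('top');S=bot.capture('side');rel([465.5,-83.4,7],107.5)
a=cv2.resize(T['img'][160:250,240:330],None,fx=4,fy=4);b=cv2.resize(S['img'][120:210,240:330],None,fx=4,fy=4)
cv2.imwrite('pics/c6.png',np.hstack([a,b]))
b=blobs(T['img'],(10,10,110),(50,140,255),(275,190,302,218))[0];print(b)
for x in b:print(onz(T,x[1],35))
# lid pose via its free edge (top), lid blob in both
print('lidT',blobs(T['img'],(0,0,120),(180,60,255),(250,190,275,228))[0])
E
```

```text
t: 9.48
position: [464.0, -82.8, 30.6]
tcp_rot: [0.59, 0.807, -0.001, -0.002]
wrist_force: [-1.7, 0.2, 0.3]
grip_width: 91.2
grasp_force: 0.0
t: 10.15
position: [520.1, -256.5, 142.6]
tcp_rot: [0.59, 0.807, 0.0, 0.0]
wrist_force: [0.5, 0.3, 0.0]
grip_width: 91.1
grasp_force: 0.0
t: 10.48
position: [544.2, -332.6, 141.6]
tcp_rot: [0.591, 0.807, -0.0, -0.0]
wrist_force: [0.1, 1.1, -0.6]
grip_width: 91.2
grasp_force: 0.0
t 10.58 tcp [ 543.7 -330.1  141.8] xang 107.65 down [-0.001  0.001 -1.   ] F [-0.4  1.2 -0.7] w 91.4 g 0.0
shift(mm) [258.7   0.4 135. ] turn 0.15
[(np.int32(756), array([288. , 203.5]), array([275, 190,  27,  28], dtype=int32))]
[467.16814389 -86.5350415   35.        ]
lidT [(np.int32(950), array([262. , 208.5]), array([250, 190,  25,  38], dtype=int32))]
```

View pics/c6.png

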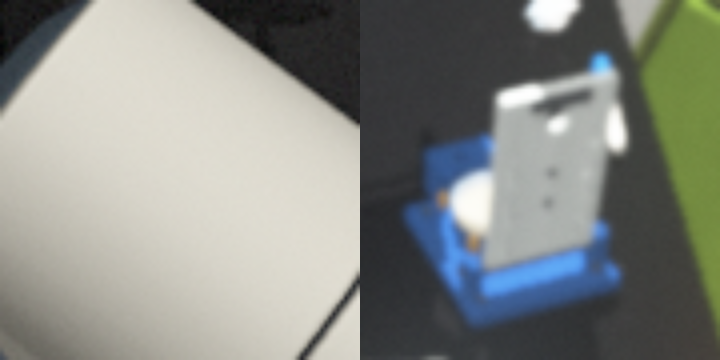

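The side view shows the dish sitting level between the posts behind the lid, at crop (470,200). Next I'll shut the fingers, go high over the lid and come down behind it.

```bash
python3 -m crank '[[[0,0,0,-0.03,0],[0,0,0,-0.035,0],[0,0.02,0,-0.03,0],[0,0.035,0,0,0],[0,0.035,0,0,0],[0,0.035,0,0,0],[0,0.035,0,0,0],[0,0.035,0,0,0]]]';python3 -m crank '[[[0,0.035,0,0,0],[0,0.035,0,0,0],[0,0.035,0,0,0],[0,0.035,0,0,0],[0,0.035,0,0,0],[0,0.035,0,0,0],[0,0.035,0,0,0],[0,0.02,0,0,0]]]';python3 -m crank '[[[0,0,0,0,0],[0,0,0,0,0]]]'
python3 - <<'E'
from h import *
T=bot.capture('top');rel([409.6,93,120],107.5)
I=T['img'];print(blobs(I,(15,10,140),(45,140,255),(278,195,297,214))[0],blobs(I,(0,0,120),(180,60,255),(250,190,275,228))[0])
E
```

```text
t: 11.25
position: [483.4, -142.3, 237.0]
tcp_rot: [0.59, 0.808, 0.0, -0.0]
wrist_force: [0.9, 0.5, 0.5]
grip_width: 40.6
grasp_force: 0.0
t: 11.92
position: [401.8, 110.5, 237.0]
tcp_rot: [0.589, 0.808, 0.0, -0.0]
wrist_force: [0.9, -0.6, 0.7]
grip_width: 0.3
grasp_force: 0.0
t: 12.08
position: [403.2, 108.7, 237.0]
tcp_rot: [0.589, 0.808, 0.0, -0.0]
wrist_force: [0.3, -0.0, -0.1]
grip_width: 0.1
grasp_force: 0.0
t 12.13 tcp [403.8 107.9 237. ] xang 107.79 down [ 0. -0. -1.] F [ 0.1  0.4 -0.4] w 0.1 g 0.0
shift(mm) [-15.9   0.9 117. ] turn 0.29
[(np.int32(255), array([286.74, 204.62]), array([278, 196,  18,  18], dtype=int32))] [(np.int32(240), array([260.9 , 209.32]), array([253, 195,  19,  29], dtype=int32))]
```

```bash
python3 -m crank '[[[0,0,0,0.035,0],[0,0,0,0.035,0],[0,0,0,0.035,0],[0,0,0,0.012,0],[0,0,0,0,0],[0,-0.02,0,0,0],[0,-0.02,0,0,0],[0,0,0,0,0]]]';python3 -m crank '[[[0,-0.012,0,0,0],[0,-0.012,0,0,0],[0,-0.012,0,0,0],[0,-0.012,0,0,0],[0,-0.012,0,0,0],[0,-0.012,0,0,0],[0,-0.012,0,0,0],[0,0,0,0,0]]]';python3 - <<'E'
from h import *
rel([465.5,-83.4,120],107.5)
E
```

```text
t: 12.8
position: [418.6, 66.8, 121.0]
tcp_rot: [0.591, 0.807, 0.0, 0.001]
wrist_force: [0.7, 0.1, 0.1]
grip_width: 0.3
grasp_force: 0.0
t: 13.47
position: [443.6, -12.5, 120.7]
tcp_rot: [0.591, 0.807, 0.0, 0.001]
wrist_force: [0.1, 0.5, 1.0]
grip_width: 0.5
grasp_force: 0.0
t 13.47 tcp [443.6 -12.5 120.7] xang 107.57 down [ 0.002 -0.001 -1.   ] F [0.1 0.5 1. ] w 0.5 g 0.0
shift(mm) [-74.2  -0.5   0.8] turn 0.07
```

```bash
python3 -m crank '[[[0,-0.010,0,0,0],[0,-0.01,0,0,0],[0,-0.01,0,0,0],[0,-0.01,0,0,0],[0,-0.01,0,0,0],[0,-0.01,0,0,0],[0,0,0,0,0],[0,0,0,0,0]]]';python3 - <<'E'
from h import *
rel([465.5,-83.4,120],107.5)
S=bot.capture('side');I=S['img'];B,m=blobs(I,(0,0,120),(180,60,255),(225,120,330,200),40);print(B)
cv2.imwrite('pics/c7.png',cv2.resize(I[100:220,220:340],None,fx=4,fy=4))
E
```

```text
t: 14.13
position: [460.6, -68.4, 119.7]
tcp_rot: [0.591, 0.807, -0.0, -0.0]
wrist_force: [-0.4, 1.2, -0.4]
grip_width: 0.4
grasp_force: 0.0
t 14.13 tcp [460.6 -68.4 119.7] xang 107.59 down [-0.  0. -1.] F [-0.4  1.2 -0.4] w 0.4 g 0.0
shift(mm) [-15.8   0.2  -0.3] turn 0.09
[(np.int32(77), array([288.27, 123.13]), array([283, 120,  12,   8], dtype=int32)), (np.int32(78), array([308.78, 123.95]), array([304, 120,  11,  12], dtype=int32)), (np.int32(1471), array([275.76, 158.87]), array([256, 131,  41,  55], dtype=int32)), (np.int32(106), array([302.48, 148.71]), array([298, 140,   9,  19], dtype=int32))]
```

View pics/c7.png

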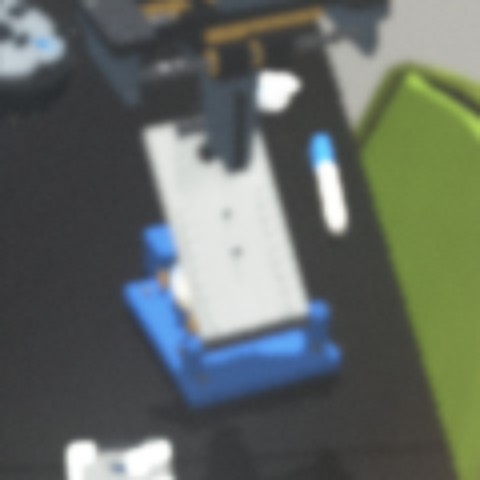

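The lid is at about 55° with the fingers against its outer face, at crop (235,160). I'll keep pushing and come down as it goes.

```bash
python3 -m crank '[[[0,-0.010,0,0.004,0],[0,-0.01,0,0.004,0],[0,-0.01,0,0.005,0],[0,-0.01,0,0.006,0],[0,-0.01,0,0.006,0],[0,-0.01,0,0.006,0],[0,-0.01,0,0.006,0],[0,0,0,0,0]]]';python3 - <<'E'
from h import *
rel([465.5,-83.4,120],107.5)
S=bot.capture('side');I=S['img'];B,m=blobs(I,(0,0,120),(180,60,255),(225,120,298,200),40);print(B)
E
```

```text
t: 14.85
position: [482.0, -136.4, 81.5]
tcp_rot: [0.591, 0.807, -0.0, -0.0]
wrist_force: [-0.5, 0.3, -0.3]
grip_width: 0.3
grasp_force: 0.0
t 14.85 tcp [ 482.  -136.4   81.5] xang 107.59 down [-0.001  0.    -1.   ] F [-0.5  0.3 -0.3] w 0.3 g 0.0
shift(mm) [ 55.5   0.2 -38.5] turn 0.09
[(np.int32(93), array([287.23, 123.09]), array([281, 120,  14,   8], dtype=int32)), (np.int32(1110), array([272.4 , 164.52]), array([250, 145,  47,  40], dtype=int32))]
```

Run:
```python
from h import *
S=bot.capture('side');a=np.radians(107.6);R=np.array([[np.cos(a),-np.sin(a)],[np.sin(a),np.cos(a)]])
B,m=blobs(S['img'],(0,0,120),(180,60,255),(225,120,298,200),300)
cn=max(cv2.findContours(m,0,1)[0],key=cv2.contourArea);print(cv2.approxPolyDP(cn,2.5,True)[:,0].tolist())
for th in(0.07,.3,.5):
  print(th,[proj(S,[*(R@[68-l*np.cos(th)+8*np.sin(th),y]+[465.5,-83.4]),36+l*np.sin(th)+8*np.cos(th)]).round(1).tolist() for l in(148,4) for y in(38,-38)])
```

```text
[[250, 151], [267, 183], [295, 178], [275, 145]]
0.07 [[275.5, 145.2], [251.5, 150.7], [296.3, 175.7], [270.3, 182.3]]
0.3 [[276.8, 137.0], [252.2, 142.5], [296.7, 175.9], [270.6, 182.5]]
0.5 [[278.9, 131.2], [253.6, 136.7], [296.9, 176.3], [270.9, 182.9]]
```

The lid's corners match a lid angle of about 0.07 rad, so it is resting on the dish. On to the pin.

```bash
python3 -m crank '[[[0.06,0,0,-0.03,0],[0.06,0,0,-0.04,0],[0.06,0,0,-0.04,0],[0.06,0.015,0.006,-0.02,0],[0.06,0.035,0.015,0,0],[0.06,0.035,0.015,0,0],[0.06,0.035,0.015,0,0],[0.06,0.035,0.015,0,0]]]';python3 -m crank '[[[0.06,0.035,0.015,0,0],[0.06,0.035,0.015,0,0],[0.06,0.035,0.015,0,0],[0.06,0.035,0.015,0,0],[0.06,0.035,0.015,0,0],[0.06,0.035,0.015,0,0],[0.06,0.035,0.015,0,0],[0.06,0.02,0.008,0,0]]]';python3 -m crank '[[[0.06,0,0,0,0],[0.06,0,0,0,0],[0.06,0,0,0,0]]]' >/dev/null
python3 - <<'E'
from h import *
rel([526.5,326.5,50],107.5)
T=bot.capture('top');S=bot.capture('side');I=T['img']
# lid hole in top view
f=4;U=cv2.cvtColor(cv2.resize(I,None,fx=f,fy=f,interpolation=cv2.INTER_CUBIC),cv2.COLOR_BGR2GRAY)
g=U[190*f:208*f,296*f:312*f];m=(g<110).astype(np.uint8);n,l,s,ce=cv2.connectedComponentsWithStats(m)
for i in range(1,n):
  if s[i,4]>60:
    p=(ce[i]+[296*f,190*f]+.5)/f-.5;print(s[i]/f,p,onz(T,p,50))
E
```

```text
t: 15.62
position: [497.1, 35.2, 213.4]
tcp_rot: [0.59, 0.807, 0.0, 0.0]
wrist_force: [1.8, -0.2, -0.4]
grip_width: 50.7
grasp_force: 0.0
t: 16.28
position: [524.1, 324.0, 213.1]
tcp_rot: [0.589, 0.808, 0.001, -0.0]
wrist_force: [-0.8, -0.7, -0.4]
grip_width: 59.9
grasp_force: 0.0
t 16.53 tcp [524.4 319.7 212.9] xang 107.69 down [-0. -0. -1.] F [-0.1 -0.7  0.1] w 60.3 g 0.0
shift(mm) [  5.9   4.2 162.9] turn 0.19
[12.25  1.    3.75 10.75 79.  ] [310.07515823 194.89240506] [ 492.24308164 -151.79604166   50.        ]
[ 7.5   6.25  4.5   4.25 61.25] [305.1627551  197.89540816] [ 483.01402663 -137.00800713   50.        ]
```

```bash
python3 -m crank '[[[0.06,0.006,0.004,0.03,0],[0.06,0,0,0.04,0],[0.06,0,0,0.035,0],[0.06,0,0,0.03,0],[0.06,0,0,0.02,0],[0.06,0,0,0.008,0],[0.06,0,0,0,0],[0.06,0,0,0,0]]]';python3 -m crank '[[[0.0,0,0,0,0],[0.0,0,0,0,0],[0,0,0,0,0],[0,0,0,0,0],[0,0,0,0,0],[0,0,0,0,0],[0,0,0,0,0],[0,0,0,0,0]]]'
python3 - <<'E'
from h import *
rel([526.5,326.5,50],107.5)
S=bot.capture('side');I=S['img']
print([blobs(I,*r,(240,260,285,325),4)[0] for r in(((0,150,90),(8,255,255)),)],proj(S,[526.5,326.5,64]))
E
```

```text
t: 17.3
position: [527.5, 326.5, 50.8]
tcp_rot: [0.59, 0.807, 0.0, 0.0]
wrist_force: [0.4, 0.7, -0.2]
grip_width: 60.2
grasp_force: 0.0
t: 17.97
position: [527.0, 326.9, 49.9]
tcp_rot: [0.59, 0.807, 0.0, 0.0]
wrist_force: [0.6, 0.7, 0.8]
grip_width: 16.4
grasp_force: 29.9
t 17.97 tcp [527.  326.9  49.9] xang 107.66 down [ 0.  0. -1.] F [0.6 0.7 0.8] w 16.4 g 29.9
shift(mm) [-0.2 -0.5 -0.1] turn 0.16
[[(np.int32(84), array([262.82, 284.9 ]), array([260, 278,   7,  16], dtype=int32))]] [262.21651396 285.4829678 ]
```

```bash
python3 -m crank '[[[0.06,0,0,0,0],[0.06,0,0,0,0],[0.06,0,0,0,0],[0.06,0,0,0,7],[0.06,0,0,0,7],[0.06,0,0,0,7],[0.06,0,0,0,7],[0.06,0,0,0,7]]]'>/dev/null;python3 -m crank '[[[0.06,0,0,0,7],[0.06,0,0,0,7],[0.06,0,0,0,7],[0.06,0,0,0,7],[0.06,0,0,0,7],[0.06,0,0,0,7],[0.06,0,0,0,7],[0.06,0,0,0,6.2]]]'>/dev/null;python3 -m crank '[[[0.06,0,0,0,0],[0,0,0,0,0],[0,0,0,0,0],[0,0,0,0,0],[0,0,0,0,0],[0,0,0,0,0],[0,0,0,0,0],[0,0,0,0,0]]]'
python3 - <<'E'
from h import *
rel([527,326.7,50],17.5)
S=bot.capture('side');I=S['img']
print([blobs(I,*r,(240,260,285,325),4)[0] for r in(((0,150,90),(8,255,255)),)],proj(S,[526.5,326.5,64]))
E
```

```text
t: 20.02
position: [526.9, 326.8, 49.8]
tcp_rot: [0.988, 0.152, -0.0, -0.0]
wrist_force: [0.0, -0.5, -0.2]
grip_width: 16.3
grasp_force: 30.1
t 20.02 tcp [526.9 326.8  49.8] xang 17.48 down [-0.  0. -1.] F [ 0.  -0.5 -0.2] w 16.3 g 30.1
shift(mm) [ 0.1  0.1 -0.2] turn -0.02
[[]] [262.21651396 285.4829678 ]
```

```bash
python3 -m crank '[[[0,0,0,-0.015,0],[0,0,0,-0.025,0],[0,0,0,-0.04,0],[0,0,0,-0.04,0],[0,-0.006,0.015,-0.01,0],[0,-0.014,0.033,0,0],[0,-0.014,0.033,0,0],[0,-0.014,0.033,0,0]]]';python3 -m crank '[[[0,-0.014,0.033,0,0],[0,-0.014,0.033,0,0],[0,-0.014,0.033,0,0],[0,-0.014,0.033,0,0],[0,-0.014,0.033,0,0],[0,-0.014,0.033,0,0],[0,-0.014,0.033,0,0],[0,-0.014,0.033,0,0]]]';python3 -m crank '[[[0,-0.014,0.033,0,0],[0,-0.008,0.018,0,0],[0,0,0,0,0],[0,0,0,0,0],[0,0,0,0,0],[0,0,0,0,0],[0,0,0,0,0],[0,0,0,0,0]]]'
python3 - <<'E'
from h import *
rel([482.8,-137.2,100],17.5)
S=bot.capture('side');I=S['img'];p=bot.get_obs()['position']
U=cv2.resize(I[90:190,220:310],None,fx=6,fy=6,interpolation=cv2.INTER_CUBIC)
for z,col in((p[2]+14,(0,255,0)),(p[2]-43,(0,255,255))):
  u=(proj(S,[p[0],p[1],z])-[220,90]+.5)*6;cv2.circle(U,tuple(int(v) for v in u),3,col,-1)
u=(proj(S,[482.8,-137.2,52])-[220,90]+.5)*6;cv2.circle(U,tuple(int(v) for v in u),3,(0,0,255),-1)
cv2.imwrite('pics/c8.png',U)
E
```

```text
t: 20.73
position: [514.9, 202.5, 180.1]
tcp_rot: [0.988, 0.152, 0.0, -0.0]
wrist_force: [0.6, 0.4, -1.1]
grip_width: 16.4
grasp_force: 30.0
t: 21.4
position: [487.1, -83.5, 179.9]
tcp_rot: [0.988, 0.152, 0.0, 0.0]
wrist_force: [0.9, 0.7, -1.2]
grip_width: 16.6
grasp_force: 30.0
t: 22.07
position: [482.1, -136.3, 179.9]
tcp_rot: [0.988, 0.152, 0.0, -0.0]
wrist_force: [-0.0, -0.6, -0.5]
grip_width: 16.6
grasp_force: 30.0
t 22.07 tcp [ 482.1 -136.3  179.9] xang 17.53 down [ 0.  0. -1.] F [-0.  -0.6 -0.5] w 16.6 g 30.0
shift(mm) [ 0.4  1.1 79.9] turn 0.03
```

View pics/c8.png

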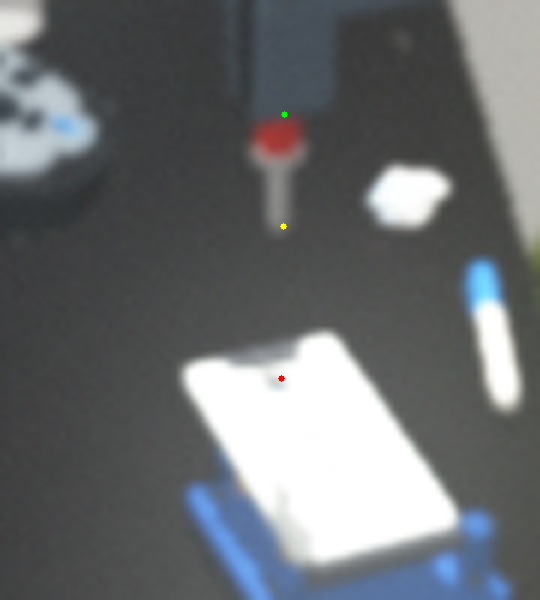

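The pin hangs upright. Its tip is at crop (278,235), the lid hole at (276,379), and the column offset from the projections is the same for both. I'll come down slowly with force checks.

```bash
python3 -m crank '[[[0,0.0004,0.0011,0.03,0],[0,0,0,0.03,0],[0,0,0,0.02,0],[0,0,0,0,0],[0,0,0,0.003,0],[0,0,0,0.003,0],[0,0,0,0.003,0],[0,0,0,0,0]]]';python3 -m crank '[[[0,0,0,0.003,0],[0,0,0,0.003,0],[0,0,0,0.003,0],[0,0,0,0,0]]]'
```

```text
t: 22.78
position: [483.1, -138.1, 91.3]
tcp_rot: [0.988, 0.152, 0.001, 0.0]
wrist_force: [-0.4, 0.6, -0.9]
grip_width: 16.5
grasp_force: 30.0
t: 23.12
position: [482.4, -137.9, 81.4]
tcp_rot: [0.988, 0.152, -0.0, -0.0]
wrist_force: [-0.7, 0.4, -0.2]
grip_width: 16.8
grasp_force: 30.0
```

```bash
python3 -m crank '[[[0,0,0,0.002,0],[0,0,0,0.002,0],[0,0,0,0.002,0],[0,0,0,0.002,0],[0,0,0,0,0]]]'
```

```text
t: 23.53
position: [482.5, -137.9, 73.4]
tcp_rot: [0.988, 0.152, -0.0, -0.0]
wrist_force: [0.1, 0.1, 0.3]
grip_width: 16.3
grasp_force: 30.0
```

```bash
python3 -m crank '[[[0,0,0,0.003,0],[0,0,0,0.003,0],[0,0,0,0.003,0],[0,0,0,0.003,0],[0,0,0,0.002,0],[0,0,0,0,0],[0,0,0,0,0]]]'; python3 -m crank '[[[0,0,0,0.003,0],[0,0,0,0.003,0],[0,0,0,0.001,0],[0,0,0,0,0],[0,0,0,0,0]]]'
```

```text
t: 24.12
position: [482.6, -137.9, 59.7]
tcp_rot: [0.988, 0.152, -0.0, -0.0]
wrist_force: [-0.1, 0.2, -0.3]
grip_width: 16.6
grasp_force: 30.0
t: 24.53
position: [482.9, -138.1, 52.9]
tcp_rot: [0.988, 0.152, 0.0, 0.0]
wrist_force: [0.8, -1.1, 1.9]
grip_width: 16.5
grasp_force: 30.0
```

```bash
python3 -m crank '[[[0,0,0,0.002,0],[0,0,0,0,0],[0,0,0,0,0]]]'; python3 -m crank '[[[0,0,0,0.002,0],[0,0,0,0,0],[0,0,0,0,0]]]';python3 -m crank '[[[0,0,0,0.001,0],[0,0,0,0,0],[0,0,0,0,0]]]'
```

```text
t: 24.78
position: [482.8, -138.1, 50.9]
tcp_rot: [0.988, 0.152, 0.0, 0.0]
wrist_force: [0.1, -1.5, 3.2]
grip_width: 16.7
grasp_force: 30.0
t: 25.03
position: [482.9, -138.1, 48.8]
tcp_rot: [0.988, 0.152, 0.0, 0.0]
wrist_force: [1.4, -2.3, 5.9]
grip_width: 16.7
grasp_force: 30.0
t: 25.28
position: [483.1, -138.1, 48.2]
tcp_rot: [0.988, 0.152, 0.0, 0.0]
wrist_force: [-1.4, 0.1, 14.9]
grip_width: 16.1
grasp_force: 30.0
```

```bash
python3 -m crank '[[[0,0,0,0.001,0],[0,0,0,0,0],[0,0,0,0,0],[0,0,0,0,0]]]'
python3 - <<'E'
from h import *
S=bot.capture('side');rel([482.8,-137.2,48],17.5);a=np.radians(107.6);R=np.array([[np.cos(a),-np.sin(a)],[np.sin(a),np.cos(a)]])
B,m=blobs(S['img'],(0,0,120),(180,60,255),(225,120,298,200),300)
cn=max(cv2.findContours(m,0,1)[0],key=cv2.contourArea);print(cv2.approxPolyDP(cn,2.5,True)[:,0].tolist())
for th in(0,0.07):
  print(th,[proj(S,[*(R@[68-l*np.cos(th)+8*np.sin(th),y]+[465.5,-83.4]),36+l*np.sin(th)+8*np.cos(th)]).round(1).tolist() for l in(148,4) for y in(38,-38)])
E
```

```text
t: 25.62
position: [483.1, -137.9, 47.8]
tcp_rot: [0.988, 0.152, 0.001, 0.0]
wrist_force: [-2.4, 1.8, 27.0]
grip_width: 16.5
grasp_force: 30.1
t 25.67 tcp [ 483.1 -137.9   47.7] xang 17.46 down [ 0.001 -0.    -1.   ] F [-2.1  2.9 26.4] w 16.1 g 30.1
shift(mm) [-0.1 -0.8 -0.3] turn -0.04
[[250, 154], [267, 183], [296, 179], [295, 173], [275, 148], [270, 149], [266, 157], [262, 152]]
0 [[275.4, 147.9], [251.4, 153.4], [296.2, 175.6], [270.2, 182.2]]
0.07 [[275.5, 145.2], [251.5, 150.7], [296.3, 175.7], [270.3, 182.3]]
```

The lid's corners now match angle 0, and the push is steady at about 27 N with the grip holding. Handing in.

```bash
python3 -m crank '[[[0,0,0,0,0],[0,0,0,0,0],[0,0,0,0,0],[0,0,0,0,0]]]'; python3 -c "
from cell import bot
print(bot.hand_in())"
```

```text
t: 26.0
position: [483.1, -137.9, 47.7]
tcp_rot: [0.988, 0.152, 0.001, 0.0]
wrist_force: [-2.9, 2.5, 27.6]
grip_width: 16.3
grasp_force: 30.1
the job is handed in; nothing more can be done
None
```

I handed the job in at 26 s with the dish in the nest, the lid shut on it, and the pin through both holes with the fingers still round its knob, pressing at about 27 N; the hand-in returned no verdict.

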